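Fit the belt cover of a gem polisher over its studs

TASK

Put the aluminium belt cover on the blue drive housing so that its two holes drop over the two brass studs and it lies fully down, flat on the rim; the studs move with the belt tension, so feel for them. Then swing the red catch all the way round over the cover's edge, let go, and leave the other things on the bench where they are.

Things in the scene. Friction and masses are not known exactly. Their poses are not given: they have to be found in the camera images.
- drive: blue belt-drive housing of a gem polisher, fixed, 190 mm (its x) x 270 mm (its y) x 60 mm high; in its top an open pulley well 80 x 150 mm with a sliding motor mount that carries two rigid upright brass studs, 8 mm thick, tips slightly tapered, 96 mm apart along the housing's y at x = 0, standing 22 mm above the rim (tips 82 mm above the bench). Origin: centre of its underside, z up
- rim (a point): centre of the housing's flat top rim, 60 mm above the bench, axes as the housing. With the mount in mid-slot the studs stand at y = -48 and +48 mm from here, but the mount is locked anywhere up to 20 mm either way along y, shifting both studs together (not in x, not turned); where they now stand is not reported
- cover_grip (a point): centre of the handle bar of the loose aluminium belt cover (0.3 to 0.5 kg): black bar 70 mm long (cover's y), 16 mm wide (x), 16 mm high, on two feet over the plate's middle. This point is 50 mm above the plate's underside. The cover starts flat on the bench, handle up; seated, it lies on the rim with this point 50 mm above it. Either way round fits
- catch (a joint): angle of the red catch, an arm 55 mm long and 14 mm wide on an upright pivot: 0 = open (arm points to the housing's -y, clear of the cover), grows anticlockwise seen from above, 1.57 = closed, at its stop (arm points to the housing's +x, over the cover's edge). Friction 0.05 N m, stays where left. Its underside passes 9.5 mm above the rim, so over a seated cover
- catch_pivot (a point): the catch's pivot, at x = -80 mm, y = -70 mm of the housing, 75.5 mm above the bench, axes as the housing
- catch_knob (a point): middle of the catch's upright red knob, 14 mm thick, reaching 75 to 115 mm above the bench, 46 mm from the pivot; the point is 95 mm above the bench
- driver: orange-handled screwdriver, 170 mm, lying along the middle of the bench (origin under its middle); bystander
- slab: small green and white stone slab, 75 x 55 x 19 mm; bystander
- lap: copper lapping disc, 100 mm across, 8 mm thick, lying flat; bystander
- grit: jar with a blue cap, 64 mm across, 100 mm tall; bystander
- bowl: white ceramic bowl, 90 mm across, 45 mm high; bystander
- oil: amber bottle with a red cap, 56 mm across, 150 mm tall; bystander
- cabs: small amber cabochon (polished stone), 32 mm across, 15 mm high; bystander
- cover: the cover: plate 110 mm (its x) x 200 mm (its y) x 6 mm with two round holes 10.5 mm wide at y = -48 and +48 mm, x = 0. Origin: centre of the plate's underside, axes as point cover_grip
Mind the look-alikes: they are no part of the job. Leave any orange or purple look-alike of the cover alone.

How it is judged:
By the outcome, as a careful person would: the job done as asked, in the order asked, and still so for the second after the job is handed in, with the robot touching nothing.
It also fails if it takes over 58 s, if anything falls off the work surface, if the arm or the gripper's body presses on something with over 40 N, if the wrist force passes 120 N, or if a joint passes its speed limit or range.

ROBOT

A 6-joint arm with a two-finger parallel gripper is mounted at the origin on the work surface. World frame = base frame: x ahead of the robot, y to its left, z up, the work surface at z = 0. Lengths are in m, angles in rad, forces in N, time in s.
With the tool pointing down it reaches from about 0.35 to 0.775 m from the base axis. Payload 7.3 kg.
Tool frame: the origin (TCP) lies between the finger pads; the fingertips stand 17 mm ahead of it and the grasp point (between the pads) lies 2 mm behind it; z points along the fingers, y is the direction in which the jaws open and shut (so a half turn about z gives the same grasp; the last joint's range is limited). The gripper opens to 92 mm and grips with 3 to 60 N. Pads are 19 mm wide; open, the fingers measure 130 mm over their backs; the gripper's body (75 mm by 190 mm) begins 47 mm behind the grasp point.
Start: joints at [1.137, 0.342, 1.524, -0, 1.275, -0.146], TCP at [0.149, 0.503, 0.244] pointing down, gripper open.
Joint ranges: [-2.53, 2.53], [-0.77, 2.02], [0.04, 2.7], [-1, 4.14], [0.28, 2.66], [-3.11, 3.11]. Speed limits (rad/s): [2.57, 2.57, 3.14, 3.14, 3.14, 3.14].

INTERFACE

Orientations are given as [roll, pitch, yaw] about the fixed x, y, z axes, in that order (R = Rz(yaw) Ry(pitch) Rx(roll)).
In Python, from cell import sensors, vision, hand_in gives the robot as it stands.
- The arm moves only by the tool step_arm, never from a script. Its argument "series" is a list of rows, each a list of 5 numbers: the opening, from 0 (shut) to 1 (fully open), then the shift along the world's x, y, z each as a share of 25 mm, from -1 to 1, then the turn about the world's z as a share of 0.08 rad, from -1 to 1. A call has 1 to 12 rows; each row shifts and turns the commanded pose from where the row before left it; what a row does not reach is not made up. A row lasts 1/10 s, in which the tool goes at most 50 mm and 8.59 degrees, less where a joint would pass 70% of its speed; a pose out of reach is approached as far as the arm can. A call with a number of a shift or a turn outside -1 to 1 is refused whole. A call with a gripper value outside its range is refused whole. The fingers move at their own pace and stop on an object; "squeeze" is the grip in N (left out, the last holds). Time passes only in rows, so rows that do not move let the fingers close. It gives the time, the measured TCP pose, the force and the opening at its end, in the units of the state.
- sensors.observe(): the state, without advancing time (a new reading comes with each control period).
- vision.read_camera(name): name is "scene" or "side" or "wrist"; returns a dict with "pixels" (400x640x3 uint8, blue, green, red), "range_z" (400x640 float32, m along the optical axis (not along the pixel's ray), 0 where there is no reading), "camera_matrix" (3x3 intrinsics, pixels), "k1" (the pictures are not rectified: a ray, as slopes to the right and down, at radius r is drawn at 1 + k1 r^2 times it, then the intrinsics apply), "pose" (4x4, takes a point from camera to world coordinates). Camera axes: x right, y down, z forward; pixel columns grow to the right and rows downward; lengths in m; the calibration is good to about 2 mm. A picture is of the moment at which its call begins.
- hand_in(): hands the job in, once; it reports no verdict.
The state is a dict: "time": time; "qpos": joint angles; "qvel": joint speeds; "joint_efforts": joint torques, N m; "tool_pos": TCP position; "tool_rot": TCP orientation; "contact_force": force on the tool from outside, world axes, zero at the start; "torque": the same for the moment, N m; "opening": finger opening in m.
Only numpy, scipy, OpenCV 4.12 (cv2) and the standard library are available. Lean on these libraries where they do the work, as an engineer would, in place of code of your own. Each camera call takes 0.05 s, during which the arm holds its last target.

## Working session

There is one attempt and no reset: what is moved stays moved. The work goes in short steps, Python scripts to look and compute and a tool call to move; the robot and the scene stay as the last step left them, time stands still between calls to the robot, and variables do not carry over. Pictures are saved under pics/ and viewed, and the job is handed in when it is done.

Besides the shell and the picture viewer there is one more tool, called after "Call:" as name([rows], argument=value, ...), one row to a line, values as JSON. step_arm: Moves the arm, as the interface text tells. Its arguments: {"type":"object","properties":{"series":{"type":"array","items":{"type":"array","items":{"type":"number","minimum":-1,"maximum":1}}},"squeeze":{"type":"number"}},"required":["series"]}

```bash
mkdir -p pics; ls
cat > h.py <<'E'
import numpy as np, cv2, pickle
from cell import sensors, vision
def grab(n):
    d=vision.read_camera(n); return d
def world(d,uv,z=None):
    K=np.array(d["camera_matrix"]);P=np.array(d["pose"]);k=d["k1"]
    uv=np.atleast_2d(np.float64(uv))
    p=cv2.undistortPoints(uv[:,None,:],K,np.array([k,0,0,0.]))[:,0]
    r=np.c_[p,np.ones(len(p))]
    if z is None:
        rz=d["range_z"][uv[:,1].round().astype(int),uv[:,0].round().astype(int)]
        return (r*rz[:,None])@P[:3,:3].T+P[:3,3]
    w=r@P[:3,:3].T; s=(z-P[2,3])/w[:,2]
    return w*s[:,None]+P[:3,3]
def cloud(d):
    v,u=np.mgrid[0:400,0:640]
    return world(d,np.c_[u.ravel(),v.ravel()]).reshape(400,640,3)
E
python3 - <<'E'
from h import *
print(sensors.observe())
for n in ["scene","side","wrist"]:
    d=grab(n); pickle.dump(d,open(n+"0.pkl","wb")); cv2.imwrite(f"pics/{n}0.png",d["pixels"])
    print(n,np.round(d["pose"],3).tolist(),d["camera_matrix"],d["k1"])
E
```

```text
pics
{'time': 0.0, 'qpos': array([ 1.13700561e+00,  3.42710123e-01,  1.52505216e+00, -8.85163198e-07,
        1.27539849e+00, -1.46019361e-01]), 'qvel': array([ 7.87963872e-04,  2.41284967e-04, -3.64868656e-05, -8.96422672e-04,
       -4.99085577e-04,  7.09241382e-04]), 'joint_efforts': array([-1.50034080e-03, -4.31252396e+01, -2.44221425e+01,  7.14628561e-02,
        5.61212772e-02, -1.30061912e-04]), 'tool_pos': array([0.14882307, 0.50304999, 0.24303922]), 'tool_rot': array([-3.14004110e+00, -2.27324895e-04,  2.85382138e+00]), 'contact_force': array([ 0.6449614 ,  0.3659036 , -0.13505332]), 'torque': array([ 0.01058088, -0.03539657,  0.02275971]), 'opening': 0.09178059201061858}
scene [[-0.091, 0.587, -0.804, 1.552], [0.996, 0.043, -0.081, 0.213], [-0.013, -0.808, -0.589, 0.831], [0.0, 0.0, 0.0, 1.0]] [[394.95217178   0.         316.00638469]
 [  0.         394.95217178 200.04487067]
 [  0.           0.           1.        ]] -0.10000950932318708
side [[0.918, -0.217, 0.332, 0.06], [-0.396, -0.454, 0.798, -1.003], [-0.022, -0.864, -0.503, 0.787], [0.0, 0.0, 0.0, 1.0]] [[480.99309475   0.         319.39269747]
 [  0.         480.99309475 200.28336357]
 [  0.           0.           1.        ]] -0.12563741315742158
wrist [[0.284, 0.918, 0.276, 0.073], [0.959, -0.272, -0.083, 0.527], [-0.002, 0.288, -0.958, 0.382], [0.0, 0.0, 0.0, 1.0]] [[298.46090699   0.         317.61546693]
 [  0.         298.46090699 198.36508805]
 [  0.           0.           1.        ]] 0.006247597032986791
```

View pics/scene0.png

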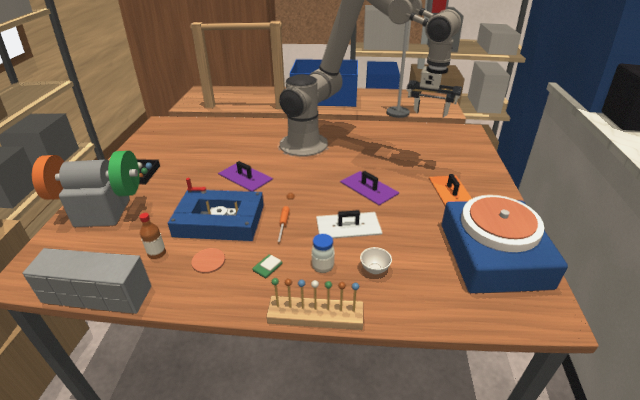

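View pics/side0.png

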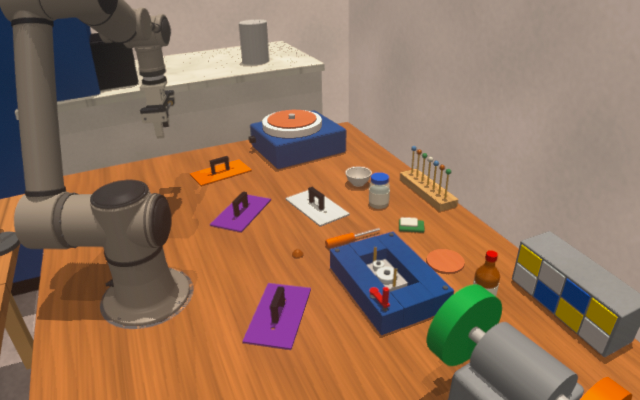

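View pics/wrist0.png

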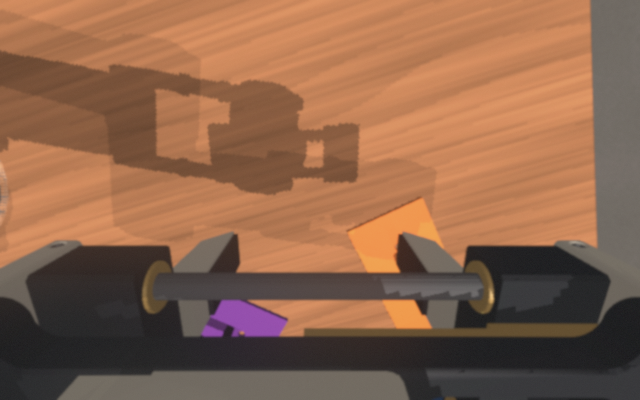

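The scene view shows the candidates for the cover: a white-grey plate with a black handle at (348,224), purple plates at (245,176) and (370,187), and an orange one at (452,188). Only the grey one is aluminium. The housing is the blue box at (217,214), which has the red catch at (195,186) and the studs. The blue box at (500,240) carries a lap and has no catch. I'll confirm with crops and measure.

Run:
```python
from h import *
out=[]
for n in ["scene","side"]:
    d=pickle.load(open(n+"0.pkl","rb")); im=d["pixels"]; C=cloud(d); hsv=cv2.cvtColor(im,cv2.COLOR_BGR2HSV)
    H,S,V=[hsv[...,i].astype(int) for i in range(3)]
    X,Y,Z=C[...,0],C[...,1],C[...,2]; ok=d["range_z"]>0
    def rep(name,m,z=None):
        m=(m&ok).astype(np.uint8); k,l,st,ce=cv2.connectedComponentsWithStats(m)
        for i in range(1,k):
            if st[i,4]<25: continue
            p=C[l==i]; r=cv2.minAreaRect(p[:,:2].astype(np.float32))
            print(n,name,"px",ce[i].round(0),st[i,4],"med",np.round(np.median(p,0),3),"z",np.round(np.percentile(p[:,2],[5,95]),3),"rect c",np.round(r[0],4),"s",np.round(r[1],3),"a",round(r[2],1))
    roi=(X>0)&(X<0.9)&(abs(Y)<0.7)
    rep("white",roi&(S<45)&(V>140)&(Z<0.03)&(Z>-0.01))
    rep("blueTop",roi&(H>100)&(H<125)&(S>120)&(Z>0.05)&(Z<0.068))
    rep("red",roi&((H<6)|(H>174))&(S>150)&(V>90)&(Z>0.06))
    rep("black",roi&(V<50)&(Z>0.03)&(Z<0.065))
    rep("brass",roi&(H>10)&(H<30)&(Z>0.062)&(Z<0.095))
    a,b=((150,170),(400,260)) if n=="scene" else ((270,180),(460,330))
    c=cv2.resize(im[a[1]:b[1],a[0]:b[0]],None,fx=3 if n=="scene" else 4,fy=3 if n=="scene" else 4,interpolation=cv2.INTER_CUBIC); cv2.imwrite(f"pics/crop_{n}.png",c)
```

```text
scene white px [349. 225.] 1143 med [0.56  0.219 0.005] z [0.002 0.009] rect c [0.5466 0.2158] s [0.125 0.201] a 10.5
scene white px [375. 260.] 312 med [0.723 0.299 0.017] z [0.005 0.028] rect c [0.7233 0.2977] s [0.075 0.041] a 84.7
scene white px [270. 263.] 173 med [ 0.758 -0.003  0.019] z [0.015 0.021] rect c [ 0.7559 -0.0044] s [0.041 0.047] a 58.4
scene blueTop px [217. 210.] 2253 med [ 0.583 -0.209  0.059] z [0.054 0.062] rect c [ 0.5602 -0.2149] s [0.192 0.27 ] a 1.0
scene blueTop px [481. 265.] 465 med [0.809 0.56  0.059] z [0.051 0.067] rect c [0.7131 0.5559] s [0.319 0.133] a 34.3
scene red px [193. 186.] 88 med [ 0.485 -0.328  0.076] z [0.071 0.115] rect c [ 0.48   -0.3107] s [0.022 0.061] a 7.6
scene red px [144. 217.] 72 med [ 0.735 -0.364  0.147] z [0.137 0.151] rect c [ 0.7309 -0.3675] s [0.028 0.024] a 62.0
scene black px [243. 167.] 77 med [ 0.288 -0.194  0.051] z [0.032 0.058] rect c [ 0.2863 -0.1936] s [0.069 0.015] a 59.4
scene black px [370. 177.] 89 med [0.333 0.288 0.054] z [0.032 0.059] rect c [0.3286 0.2859] s [0.068 0.021] a 48.8
scene black px [453. 182.]
[... 1904 characters left out ...]
2.] 554 med [ 0.859 -0.411  0.08 ] z [0.065 0.093] rect c [ 0.8595 -0.4057] s [0.15  0.011] a 89.5
side brass px [155. 280.] 362 med [ 0.034 -0.059  0.078] z [0.064 0.093] rect c [ 0.0417 -0.043 ] s [0.095 0.025] a 43.5
side brass px [394. 271.] 26 med [ 0.557 -0.252  0.075] z [0.064 0.083] rect c [ 0.5586 -0.2532] s [0.008 0.009] a 80.1
side brass px [487. 283.] 248 med [ 0.716 -0.393  0.083] z [0.066 0.094] rect c [ 0.7196 -0.3823] s [0.029 0.058] a 39.7
side brass px [605. 322.] 515 med [ 0.86  -0.604  0.08 ] z [0.065 0.094] rect c [ 0.8649 -0.5993] s [0.038 0.09 ] a 24.6
side brass px [452. 396.] 51 med [ 0.463 -0.607  0.087] z [0.075 0.094] rect c [ 0.4625 -0.608 ] s [0.005 0.024] a 0.3
```

View pics/crop_scene.png

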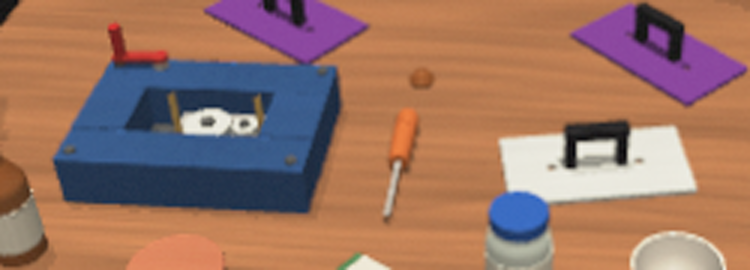

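View pics/crop_side.png

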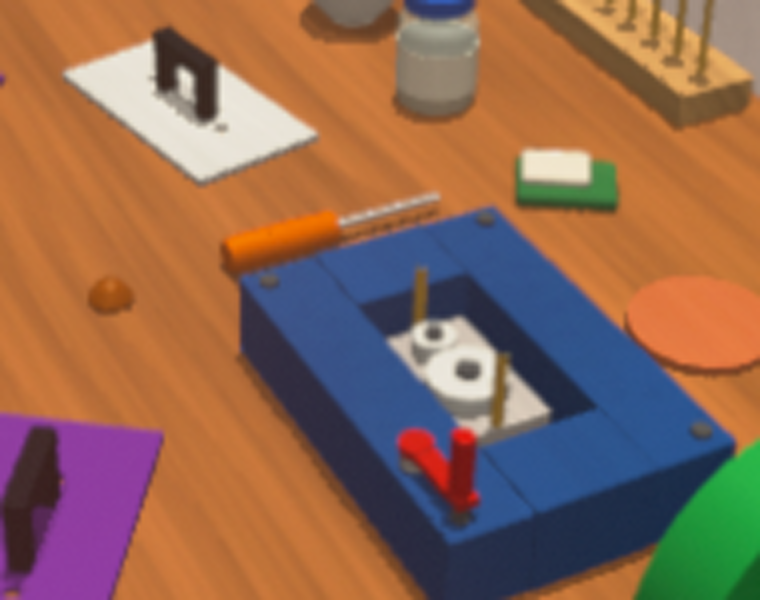

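The crops confirm it. The white-grey plate has a black handle and two holes, at scene (332,225) and (364,223). The housing has two brass studs, with tips at about side (375,247) and (395,269), and the red catch is open. Next I'll measure more finely by casting onto planes of known height.

Run:
```python
from h import *
for n in ["scene","side"]:
    d=pickle.load(open(n+"0.pkl","rb")); im=d["pixels"]; C=cloud(d); hsv=cv2.cvtColor(im,cv2.COLOR_BGR2HSV)
    H,S,V=[hsv[...,i].astype(int) for i in range(3)]
    Z=C[...,2]
    def big(m,near):
        k,l,st,ce=cv2.connectedComponentsWithStats(m.astype(np.uint8)); 
        j=[i for i in range(1,k) if st[i,4]>60]; i=min(j,key=lambda i:np.hypot(*(ce[i]-near))); return l==i
    def rect(name,m,z):
        v,u=np.nonzero(m); p=world(d,np.c_[u,v],z)[:,:2]
        r=cv2.minAreaRect(p.astype(np.float32)); print(n,name,np.round(r[0],4),np.round(r[1],4),round(r[2],2)); return p
    m=big((H>95)&(H<130)&(S>100)&(Z>0.052),(217,212) if n=="scene" else (393,274))
    rect("rim",m,0.06)
    m=big((S<60)&(V>110)&(Z<0.03)&(C[...,0]<0.66)&(abs(C[...,1]-.21)<.14),(348,224) if n=="scene" else (317,208))
    rect("plate",m,0.006)
    v,u=np.nonzero(m);p=C[m]
    m=big((V<70)&(Z>0.046)&(Z<0.07)&(np.hypot(C[...,0]-.555,C[...,1]-.216)<.06),(348,212) if n=="scene" else (316,195))
    print("handle zmax",np.percentile(C[m][:,2],98), "mean",C[m].mean(0), end=' ');rect("bar",m,0.054)
    tips={"scene":[(207.7,201.3),(236.7,202)],"side":[(375,247.5),(395.5,269)]}[n]
    print("tips",world(d,tips,0.082).round(4).tolist())
    bz=(H>12)&(H<28)&(S>90)&(C[...,2]>0.03)&(abs(C[...,0]-.56)<.05)&(abs(C[...,1]+.22)<.09)&(C[...,2]<.1)
    k,l,st,ce=cv2.connectedComponentsWithStats(bz.astype(np.uint8))
    for i in range(1,k):
        if st[i,4]>6: print("brass",st[i],C[l==i].mean(0).round(4), C[l==i][:,2].max().round(3))
    m=((H<6)|(H>174))&(S>150)&(V>80)&(Z>0.06)&(abs(C[...,0]-.48)<.04)&(abs(C[...,1]+.31)<.06)
    kn=m&(Z>.088); print("knob",C[kn].mean(0).round(4),kn.sum())
    ar=m&(Z<.085)&(Z>.06); q=C[ar]; print("arm",q.min(0).round(4),q.max(0).round(4))
# other objs
```

```text
scene rim [ 0.5654 -0.2138] [0.1956 0.2711] 0.47
scene plate [0.5528 0.2161] [0.1156 0.2009] 10.83
handle zmax 0.059101150684152184 mean [0.55596486 0.21597838 0.05414066] scene bar [0.5558 0.216 ] [0.0267 0.0661] 14.87
tips [[0.5624, -0.2411, 0.082], [0.5591, -0.1447, 0.082]]
brass [206 201   4  12  25] [ 0.5563 -0.2477  0.0553] 0.079
brass [235 202   3  10  18] [ 0.5582 -0.1502  0.0635] 0.08
knob [ 0.4854 -0.3317  0.1052] 29
arm [ 0.4659 -0.3405  0.0703] [ 0.4895 -0.2803  0.0827]
side rim [ 0.5586 -0.2273] [0.279  0.1913] 89.88
side plate [0.5523 0.2092] [0.1118 0.2014] 10.85
handle zmax 0.06068306528103913 mean [0.54928791 0.20370554 0.05515062] side bar [0.5491 0.2056] [0.0221 0.0761] 12.21
tips [[0.5573, -0.1585, 0.082], [0.559, -0.2542, 0.082]]
brass [373 248   4  13  34] [ 0.5575 -0.1573  0.0608] 0.082
brass [393 269   4  18  45] [ 0.5587 -0.2525  0.0561] 0.083
knob [ 0.4793 -0.3412  0.1052] 74
arm [ 0.4713 -0.3469  0.0656] [ 0.489  -0.2855  0.0842]
```

The two views disagree by up to about 13 mm in y, so I'll use the wrist camera as arbiter from above the cover.

Call:
step_arm([
  [1, 0.96, -0.88, 0, -0.8],
  [1, 0.96, -0.88, 0, -0.8],
  [1, 0.96, -0.88, 0, -0.8],
  [1, 0.96, -0.88, 0, -0.8],
  [1, 0.96, -0.88, 0, -0.8],
  [1, 0.96, -0.88, 0, -0.8],
  [1, 0.96, -0.88, 0, -0.8],
  [1, 0.96, -0.88, 0, -0.8],
  [1, 0.96, -0.88, 0, -0.8],
])

```text
time: 1.05
tool_pos: [0.3657, 0.3044, 0.2436]
tool_rot: [-3.141, -0.0, 2.275]
contact_force: [0.1, 0.3, -0.6]
opening: 0.092
```

Call:
step_arm([
  [1, 0.96, -0.88, 0, -0.8],
  [1, 0.96, -0.88, 0, -0.8],
  [1, 0.96, -0.88, 0, -0.8],
  [1, 0.96, -0.88, 0, -0.8],
  [1, 0.96, -0.88, 0, -0.8],
  [1, 0.96, -0.88, 0, -0.8],
  [1, 0.96, -0.88, 0, -0.8],
  [1, 0.96, -0.88, 0, -0.8],
  [1, 0, 0, 0, 0],
  [1, 0, 0, 0, 0],
])

```text
time: 2.05
tool_pos: [0.5569, 0.129, 0.2431]
tool_rot: [-3.14, -0.0, 1.765]
contact_force: [-0.4, 0.1, 0.5]
opening: 0.0917
```

Run:
```python
from h import *
o=sensors.observe(); print(o["time"],o["tool_pos"],o["tool_rot"],o["contact_force"])
for n in ["wrist","scene","side"]:
    d=grab(n); pickle.dump(d,open(n+"1.pkl","wb")); cv2.imwrite(f"pics/{n}1.png",d["pixels"])
    if n=="wrist":print(np.round(d["pose"],3).tolist())
```

```text
2.05 [0.55686646 0.1290272  0.24306346] [-3.14019535e+00 -4.50347419e-04  1.76506674e+00] [-0.44506968  0.09390524  0.45139562]
[[0.981, 0.185, 0.054, 0.541], [0.193, -0.94, -0.283, 0.207], [-0.002, 0.288, -0.958, 0.382], [0.0, 0.0, 0.0, 1.0]]
```

View pics/wrist1.png

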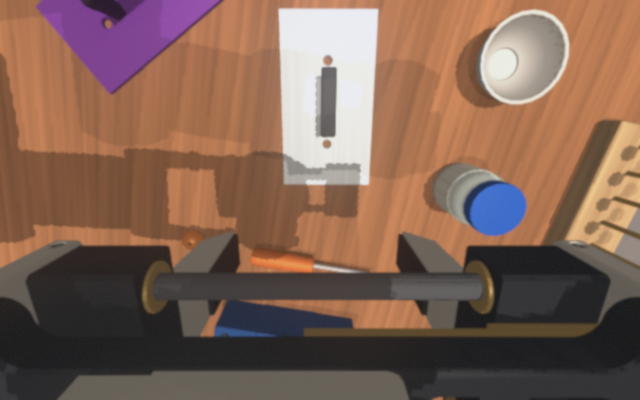

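View pics/scene1.png

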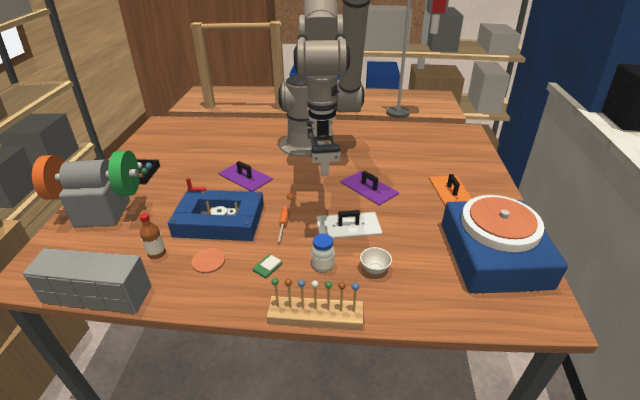

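View pics/side1.png

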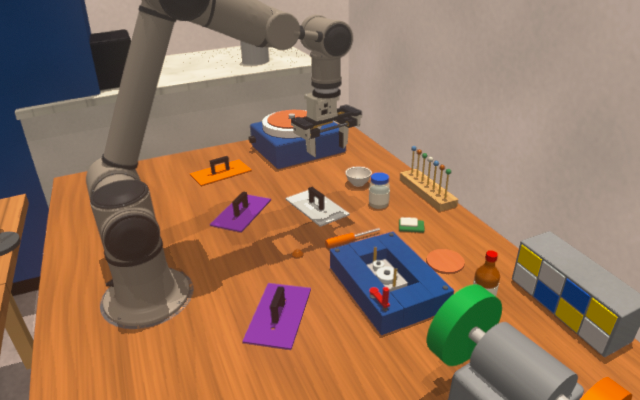

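The wrist view shows the aluminium plate from (279,10) to (369,184), its holes at (328,61) and (327,144), and the black bar at (329,102).

Run:
```python
from h import *
d=pickle.load(open("wrist1.pkl","rb")); im=d["pixels"]; C=cloud(d); hsv=cv2.cvtColor(im,cv2.COLOR_BGR2HSV)
H,S,V=[hsv[...,i].astype(int) for i in range(3)]
print("corners",world(d,[(279,10),(378,10),(369,184),(284,184)],0.006).round(4).tolist())
print("holes",world(d,[(328,61),(327,144)],0.006).round(4).tolist())
roi=np.zeros(H.shape,bool); roi[5:190,270:385]=1
m=roi&(S<60)&(V>90)&(C[...,2]<.03)|roi&(V<70)&(C[...,2]>.03)
pts=world(d,np.argwhere(roi&(S<60)&(V>120)&(C[...,2]<.03))[:,::-1],.006)[:,:2]
print(cv2.minAreaRect(pts.astype(np.float32)))
b=roi&(C[...,2]>.045)
print("bar by depth",C[b].mean(0).round(4), np.percentile(C[b][:,2],[5,50,95]).round(4))
px=np.argwhere(b)[:,::-1]; print(px.min(0),px.max(0))
print("bar",cv2.minAreaRect(world(d,px,.058)[:,:2].astype(np.float32)))
# table height check
t=roi*0; print("table z", [C[y,x].round(4).tolist() for x,y in [(230,100),(420,60),(420,220)]])
# fingertip check in side/scene
for n in["scene","side"]:
    e=pickle.load(open(n+"1.pkl","rb")); D=cloud(e)
    s=(abs(D[...,0]-.557)<.12)&(abs(D[...,1]-.129)<.1)&(D[...,2]<.25)&(D[...,2]>.2)
    p=D[s]; print(n,len(p),p.min(0).round(4),p.max(0).round(4),p.mean(0).round(4))
```

```text
corners [[0.4787, 0.3004, 0.006], [0.5859, 0.3214, 0.006], [0.624, 0.1275, 0.006], [0.5158, 0.1062, 0.006]]
holes [[0.5422, 0.2604, 0.006], [0.5602, 0.1673, 0.006]]
((0.5503320097923279, 0.21467918157577515), (0.1112520769238472, 0.19987936317920685), 10.974032402038574)
bar by depth [0.5495 0.2148 0.0806] [0.0548 0.0563 0.3824]
[270   7] [383 174]
bar ((0.5443521738052368, 0.21857765316963196), (0.11663278937339783, 0.1610395908355713), 11.881475448608398)
table z [[0.4334, 0.1957, -0.0021], [0.6484, 0.2834, -0.0022], [0.7063, 0.0902, -0.001]]
scene 40 [0.6041 0.133  0.2265] [0.6204 0.1532 0.2495] [0.6151 0.1428 0.24  ]
side 105 [0.4946 0.1029 0.2263] [0.6211 0.1473 0.25  ] [0.5613 0.1234 0.2405]
```

The cover sits at (0.5508, 0.214), yaw 11°. Before grasping it I'll look at the housing from above with the empty hand.

Call:
step_arm([
  [1, 0, -1, 0, -0.13],
  [1, 0, -1, 0, -0.13],
  [1, 0, -1, 0, -0.13],
  [1, 0, -1, 0, -0.13],
  [1, 0, -1, 0, -0.13],
  [1, 0, -1, 0, -0.13],
  [1, 0, -1, 0, -0.13],
  [1, 0, -1, 0, -0.13],
  [1, 0, -1, 0, -0.13],
])

```text
time: 3.1
tool_pos: [0.5567, -0.0954, 0.2441]
tool_rot: [3.141, -0.0, 1.674]
contact_force: [0.2, -0.3, 0.4]
opening: 0.092
```

Call:
step_arm([
  [1, 0, -1, 0, -0.13],
  [1, 0, -1, 0, -0.13],
  [1, 0, -1, 0, -0.13],
  [1, 0, -1, 0, -0.13],
  [1, 0, -1, 0, -0.13],
  [1, 0, -1, 0, -0.13],
  [1, 0, -1, 0, -0.13],
  [1, 0, -1, 0, -0.13],
  [1, 0, -1, 0, -0.13],
  [1, 0, 0, 0, 0],
  [1, 0, 0, 0, 0],
])

```text
time: 4.2
tool_pos: [0.557, -0.3197, 0.2436]
tool_rot: [-3.141, -0.001, 1.579]
contact_force: [0.5, 0.6, 0.0]
opening: 0.0919
```

Run:
```python
from h import *
o=sensors.observe(); print(o["time"],o["tool_pos"],o["tool_rot"],o["contact_force"])
for n in ["wrist"]:
    d=grab(n); pickle.dump(d,open(n+"2.pkl","wb")); cv2.imwrite(f"pics/{n}2.png",d["pixels"])
```

```text
4.2 [ 0.55701365 -0.31966892  0.24362775] [-3.14141509e+00 -7.40303310e-04  1.57920138e+00] [0.50499763 0.63094534 0.03513003]
```

View pics/wrist2.png

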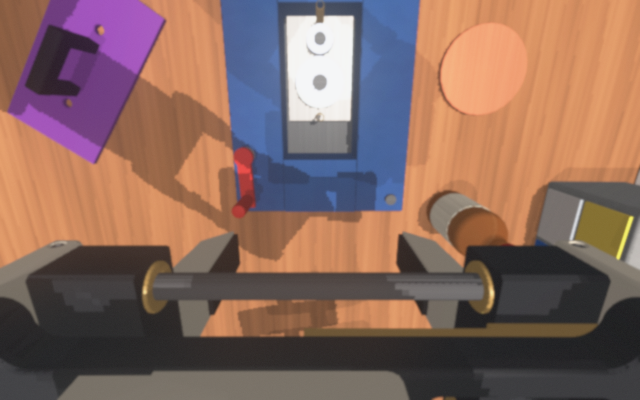

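Run:
```python
from h import *
d=pickle.load(open("wrist2.pkl","rb")); im=d["pixels"]
cv2.imwrite("pics/w2c.png",cv2.resize(im[0:220,215:415],None,fx=3.6,fy=2.7,interpolation=cv2.INTER_CUBIC))
cv2.imwrite("pics/w2d.png",cv2.resize(im[0:135,280:360],None,fx=4.4*1.6,fy=4.4,interpolation=cv2.INTER_NEAREST))
C=cloud(d);hsv=cv2.cvtColor(im,cv2.COLOR_BGR2HSV);H,S,V=[hsv[...,i].astype(int) for i in range(3)]
m=(H>95)&(H<130)&(S>100)&(C[...,2]>.052)&(C[...,2]<.07)
p=world(d,np.argwhere(m)[:,::-1],.06);x=p[:,0];y=p[:,1]
print("ymin",np.percentile(y,.1))
for y0 in[-.34,-.32,-.3,-.28,-.25,-.22,-.2]:
    q=x[abs(y-y0)<.003]; print(y0,q.min().round(4),q.max().round(4),((q.min()+q.max())/2).round(4))
# bottom edge, slope
for x0 in [.51,.55,.6,.64]:
    q=y[abs(x-x0)<.003]; print(x0,q.min().round(4))
# well edges
r=((H<6)|(H>174))&(S>120)&(C[...,2]>.06); r[:, :220]=0;r[:,270:]=0
k=C[r]; print("red knob hi",C[r&(C[...,2]>.1)].mean(0),(r&(C[...,2]>.1)).sum(),"min/max",k.min(0),k.max(0))
st=(C[...,2]>.064)&(abs(C[...,0]-.557)<.03)&(abs(C[...,1]+.22)<.09); st[230:]=0
kk,l,s,ce=cv2.connectedComponentsWithStats(st.astype(np.uint8))
for i in range(1,kk): print("stud?",s[i],C[l==i].mean(0).round(4),C[l==i].max(0).round(4))
```

```text
ymin -0.35048818457541137
-0.34 0.4886 0.6507 0.5697
-0.32 0.4886 0.6502 0.5694
-0.3 0.4864 0.6503 0.5683
-0.28 0.4672 0.6498 0.5585
-0.25 0.465 0.6499 0.5575
-0.22 0.4652 0.6494 0.5573
-0.2 0.4649 0.6493 0.5571
0.51 -0.3496
0.55 -0.3504
0.6 -0.3488
0.64 -0.3497
red knob hi [ 0.48361453 -0.3309374   0.11921619] 208 min/max [ 0.4686827  -0.34308688  0.06944681] [ 0.5556792  -0.24057917  0.38298406]
stud? [14  1  1  1  1] [ 0.5557 -0.2406  0.383 ] [ 0.5557 -0.2406  0.383 ]
stud? [92  0  1  1  1] [ 0.5557 -0.2406  0.383 ] [ 0.5557 -0.2406  0.383 ]
stud? [188   0   1   1   1] [ 0.5557 -0.2406  0.383 ] [ 0.5557 -0.2406  0.383 ]
stud? [251   1   2   2   2] [ 0.5557 -0.2406  0.383 ] [ 0.5557 -0.2406  0.383 ]
stud? [256   0   1   1   1] [ 0.5557 -0.2406  0.383 ] [ 0.5557 -0.2406  0.383 ]
stud? [265   1   1   1   1] [ 0.5557 -0.2406  0.383 ] [ 0.5557 -0.2406  0.383 ]
stud? [294   1   1   1   1] [ 0.5557 -0.2406  0.383 ] [ 0.5557 -0.2406  0.383 ]
stud? [316   0  10  15  64] [ 0.5564 -0.1573  0.0843] [ 0.5605 -0.149   0.383 ]
stud? [321   0   1   1   1] [ 0.5577 -0.149   0.0797] [ 0.5577 -0.149
[... 28230 characters left out ...]
  1   1] [ 0.5557 -0.2406  0.383 ] [ 0.5557 -0.2406  0.383 ]
stud? [437 227   1   1   1] [ 0.5557 -0.2406  0.383 ] [ 0.5557 -0.2406  0.383 ]
stud? [474 227   1   1   1] [ 0.5557 -0.2406  0.383 ] [ 0.5557 -0.2406  0.383 ]
stud? [476 226   1   1   1] [ 0.5557 -0.2406  0.383 ] [ 0.5557 -0.2406  0.383 ]
stud? [581 227   1   1   1] [ 0.5557 -0.2406  0.383 ] [ 0.5557 -0.2406  0.383 ]
stud? [612 227   1   1   1] [ 0.5557 -0.2406  0.383 ] [ 0.5557 -0.2406  0.383 ]
stud? [238 229   1   1   1] [ 0.5557 -0.2406  0.383 ] [ 0.5557 -0.2406  0.383 ]
stud? [345 228   1   1   1] [ 0.5557 -0.2406  0.383 ] [ 0.5557 -0.2406  0.383 ]
stud? [610 228   1   1   1] [ 0.5557 -0.2406  0.383 ] [ 0.5557 -0.2406  0.383 ]
```

View pics/w2d.png

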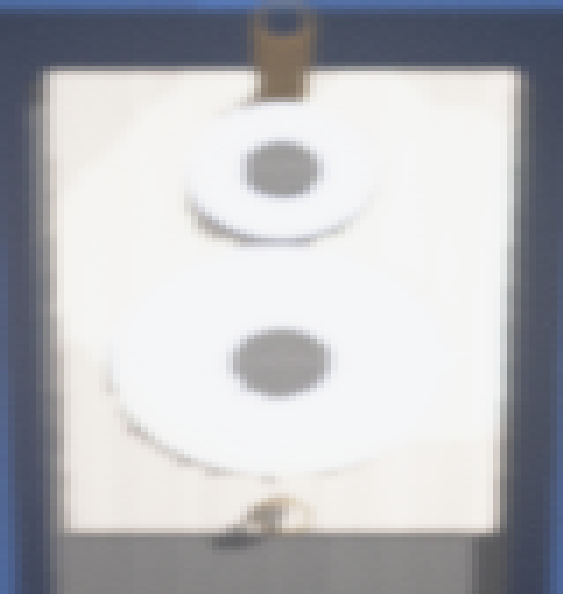

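Run:
```python
from h import *
d=pickle.load(open("wrist2.pkl","rb"))
print(world(d,[(320.5,4.1),(321.5,116.4)],.082).round(4).tolist())
print("well",world(d,[(279,3),(362,3),(284,158),(357,158)],.06).round(4).tolist())
print("corner",world(d,[(402,211),(416,0)],.06).round(4).tolist())
print("knobtop",world(d,[(240,211)],.115).round(4).tolist(), "pivot", world(d,[(244,156)],.08).round(4).tolist())
```

```text
[[0.5573, -0.1528, 0.082], [0.5593, -0.2478, 0.082]]
well [[0.5183, -0.1458, 0.06], [0.5965, -0.1452, 0.06], [0.5193, -0.2922, 0.06], [0.5986, -0.2916, 0.06]]
corner [[0.6528, -0.352, 0.06], [0.647, -0.1424, 0.06]]
knobtop [[0.4825, -0.3343, 0.115]] pivot [[0.481, -0.2873, 0.08]]
```

View pics/w2c.png

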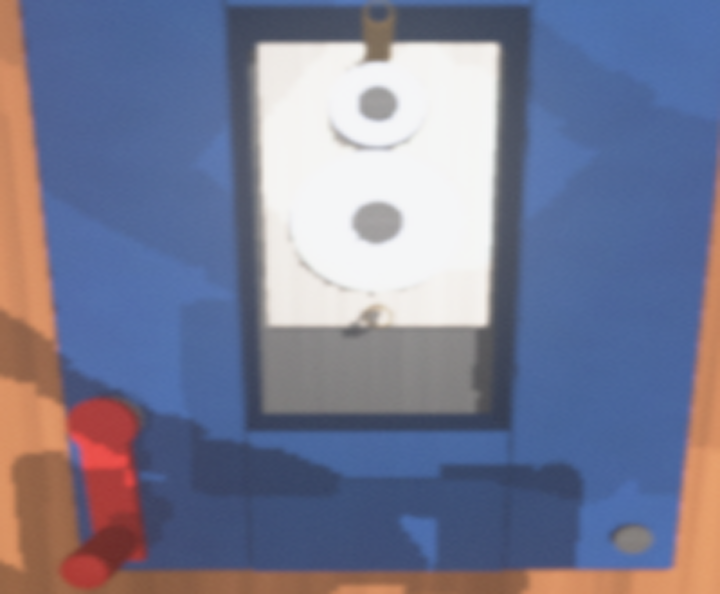

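Stud tips come out at (0.5573,-0.1528) and (0.5593,-0.2478), 95 mm apart, so they look right. Their middle is about (0.558,-0.2003). The knob is at (0.4825,-0.334), the pivot at (0.480,-0.287) and the housing yaw is about 0.5°. Before descending I'll check the jar's clearance from the gripper body.

Run:
```python
from h import *
d=pickle.load(open("wrist1.pkl","rb")); print("jar cap wrist",world(d,[(497,207)],.1).round(4))
for n in["scene","side"]:
    d=pickle.load(open(n+"0.pkl","rb"));C=cloud(d);hsv=cv2.cvtColor(d["pixels"],cv2.COLOR_BGR2HSV);H,S,V=[hsv[...,i].astype(int) for i in range(3)]
    m=(H>100)&(H<125)&(S>120)&(C[...,2]>.07)&(abs(C[...,1]-.15)<.1)&(abs(C[...,0]-.66)<.12)
    print(n,m.sum(),C[m].min(0).round(3),C[m].max(0).round(3))
```

```text
jar cap wrist [[0.7336 0.1489 0.1   ]]
scene 248 [0.713 0.12  0.085] [0.765 0.173 0.103]
side 146 [0.711 0.113 0.09 ] [0.764 0.167 0.104]
```

Call:
step_arm([
  [1, -0.01, 0.97, 0, 0.1],
  [1, -0.01, 0.97, 0, 0.1],
  [1, -0.01, 0.97, 0, 0.1],
  [1, -0.01, 0.97, 0, 0.1],
  [1, -0.01, 0.97, 0, 0.1],
  [1, -0.01, 0.97, 0, 0.1],
  [1, -0.01, 0.97, 0, 0.1],
  [1, -0.01, 0.97, 0, 0.1],
  [1, -0.01, 0.97, 0, 0.1],
  [1, -0.01, 0.97, 0, 0.1],
  [1, -0.01, 0.97, 0, 0.1],
  [1, -0.01, 0.97, 0, 0.1],
])

```text
time: 5.45
tool_pos: [0.5533, -0.0269, 0.2442]
tool_rot: [3.141, -0.0, 1.677]
contact_force: [0.4, 0.2, 0.3]
opening: 0.0919
```

Call:
step_arm([
  [1, -0.01, 0.97, 0, 0.1],
  [1, -0.01, 0.97, 0, 0.1],
  [1, -0.01, 0.97, 0, 0.1],
  [1, -0.01, 0.97, 0, 0.1],
  [1, -0.01, 0.97, 0, 0.1],
  [1, -0.01, 0.97, 0, 0.1],
  [1, -0.01, 0.97, 0, 0.1],
  [1, -0.01, 0.97, 0, 0.1],
  [1, -0.01, 0.97, 0, 0.1],
  [1, -0.01, 0.97, 0, 0.1],
  [1, 0, 0, 0, 0],
  [1, 0, 0, 0, 0],
])

```text
time: 6.65
tool_pos: [0.5505, 0.214, 0.2439]
tool_rot: [-3.142, 0.0, 1.757]
contact_force: [-0.5, -0.4, -0.0]
opening: 0.0917
```

Call:
step_arm([
  [0.6, 0, 0, -1, 0.06],
  [0.6, 0, 0, -1, 0],
  [0.6, 0, 0, -1, 0],
  [0.6, 0, 0, -1, 0],
  [0.6, 0, 0, -1, 0],
  [0.6, 0, 0, -1, 0],
  [0.6, 0, 0, -1, 0],
  [0.6, 0, 0, -0.5, 0],
  [0.6, 0, 0, -0.34, 0],
  [0.6, 0, 0, 0, 0],
  [0.6, 0, 0, 0, 0],
])

```text
time: 7.75
tool_pos: [0.5521, 0.2129, 0.0487]
tool_rot: [3.14, -0.0, 1.759]
contact_force: [-0.2, -0.1, 0.5]
opening: 0.0551
```

Call:
step_arm([
  [0, 0, 0, 0, 0],
  [0, 0, 0, 0, 0],
  [0, 0, 0, 0, 0],
  [0, 0, 0, 0, 0],
  [0, 0, 0, 0, 0],
  [0, 0, 0, 0, 0],
], squeeze=50)

```text
time: 8.35
tool_pos: [0.5515, 0.213, 0.0478]
tool_rot: [3.142, 0.0, 1.759]
contact_force: [0.2, -0.3, 0.8]
opening: 0.0155
```

Call:
step_arm([
  [0, 0, 0, 0.5, 0],
  [0, 0, 0, 1, 0],
  [0, 0, 0, 1, 0],
  [0, 0, 0, 1, 0],
  [0, 0, 0, 1, 0],
  [0, 0, 0, 0.5, 0],
  [0, 0, 0, 0, 0],
  [0, 0, 0, 0, 0],
])

```text
time: 9.15
tool_pos: [0.5509, 0.2128, 0.1719]
tool_rot: [-3.14, 0.0, 1.759]
contact_force: [0.1, -0.5, -3.7]
opening: 0.0157
```

Run:
```python
from h import *
o=sensors.observe(); print(o["time"],o["tool_pos"],o["tool_rot"],o["contact_force"],o["torque"])
for n in ["wrist","side"]:
    d=grab(n); pickle.dump(d,open(n+"3.pkl","wb")); cv2.imwrite(f"pics/{n}3.png",d["pixels"])
```

```text
9.15 [0.55091831 0.21275511 0.17189155] [-3.14016204e+00  1.17580316e-04  1.75936639e+00] [ 0.07205405 -0.46611083 -3.73213417] [-0.1088333   0.02067313 -0.02903831]
```

View pics/wrist3.png

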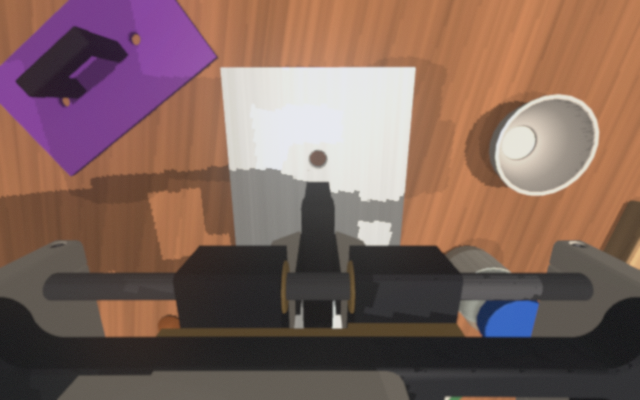

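View pics/side3.png

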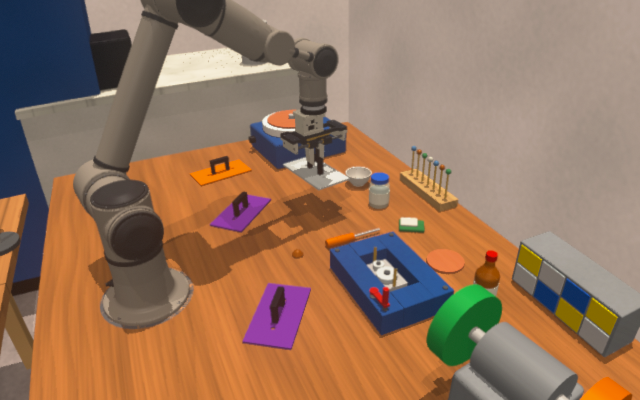

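The wrist view shows the cover held level, with its far hole at (318,158) and its far edge at row 68. From these I'll work out the cover's pose in the hand.

Run:
```python
from h import *
d=pickle.load(open("wrist3.pkl","rb")); o=[0.5509,0.2128]; yaw=1.7594-np.pi/2
g=cv2.cvtColor(d["pixels"],cv2.COLOR_BGR2GRAY)
r=g[145:172,305:332]; m=r<140; v,u=np.nonzero(m); print("hole px",u.mean()+305,v.mean()+145,m.sum(), u.min()+305,u.max()+305,v.min()+145,v.max()+145)
hp=((u.min()+u.max())/2+305,(v.min()+v.max())/2+145)
p=world(d,[hp,(221,68),(415,68)],.130)[:,:2]-o
R=np.array([[np.cos(yaw),np.sin(yaw)],[-np.sin(yaw),np.cos(yaw)]])
q=p@R.T; print("tool-aligned frame (x jaw, y bar):",q.round(4).tolist(),"edge len",np.hypot(*(q[2]-q[1])),"angle deg",np.degrees(np.arctan2(q[2,1]-q[1,1],q[2,0]-q[1,0])))
```

```text
hole px 317.6780487804878 158.35121951219512 205 310 325 151 166
tool-aligned frame (x jaw, y bar): [[-0.0007, 0.0501], [-0.0547, 0.1009], [0.0538, 0.1008]] edge len 0.10850252599571311 angle deg -0.037595575297531166
```

Call:
step_arm([
  [0, 0.02, -0.5, 0, -0.13],
  [0, 0.02, -1, 0, -0.13],
  [0, 0.02, -1, 0, -0.13],
  [0, 0.02, -1, 0, -0.13],
  [0, 0.02, -1, 0, -0.13],
  [0, 0.02, -1, 0, -0.13],
  [0, 0.02, -1, 0, -0.13],
  [0, 0.02, -1, 0, -0.13],
  [0, 0.02, -1, 0, -0.13],
])

```text
time: 10.15
tool_pos: [0.5553, -0.0014, 0.1719]
tool_rot: [-3.14, -0.0, 1.665]
contact_force: [0.3, 0.2, -3.5]
opening: 0.0152
```

Call:
step_arm([
  [0, 0.02, -1, 0, -0.13],
  [0, 0.02, -1, 0, -0.13],
  [0, 0.02, -1, 0, -0.13],
  [0, 0.02, -1, 0, -0.13],
  [0, 0.02, -1, 0, -0.13],
  [0, 0.02, -1, 0, -0.13],
  [0, 0.02, -1, 0, -0.13],
  [0, 0, -0.8, 0, -0.13],
  [0, 0, -0.27, 0, 0],
  [0, 0, 0, 0, 0],
  [0, 0, 0, 0, 0],
  [0, 0, 0, 0, 0],
])

```text
time: 11.35
tool_pos: [0.5594, -0.2002, 0.1726]
tool_rot: [-3.141, -0.001, 1.584]
contact_force: [-0.5, 0.7, -3.9]
opening: 0.0157
```

Run:
```python
from h import *
o=sensors.observe(); print(o["time"],o["tool_pos"],o["tool_rot"],o["contact_force"],o["torque"])
for n in ["wrist","side"]:
    d=grab(n); pickle.dump(d,open(n+"4.pkl","wb")); cv2.imwrite(f"pics/{n}4.png",d["pixels"])
d["pixels"]
c=d["pixels"][180:340,300:480]; cv2.imwrite("pics/side4c.png",cv2.resize(c,None,fx=3.7,fy=3.7,interpolation=cv2.INTER_CUBIC))
```

```text
11.35 [ 0.55943189 -0.20024362  0.17264056] [-3.14132264e+00 -5.02956327e-04  1.58373634e+00] [-0.53166964  0.73468641 -3.88914967] [-0.13632647  0.08496822  0.03305287]
```

View pics/wrist4.png

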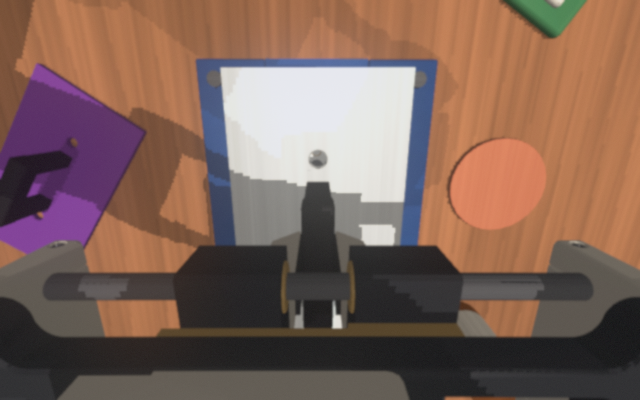

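View pics/side4c.png

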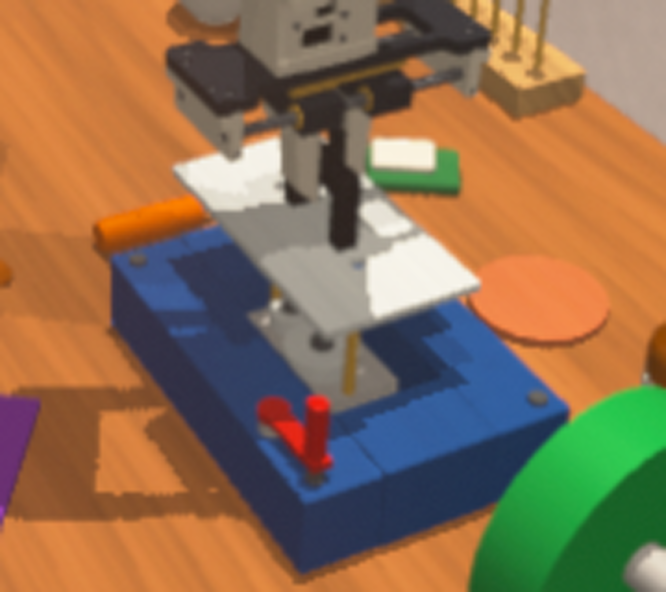

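Run:
```python
from h import *
d=pickle.load(open("wrist4.pkl","rb"))
e=world(d,[(197,60),(437,60),(213,245),(424,245)],.06)[:,:2]; print("housing edge",e.round(4).tolist(), np.hypot(*(e[1]-e[0])), "yaw",np.degrees(np.arctan2(e[1,1]-e[0,1],e[1,0]-e[0,0])))
p=world(d,[(221,68),(415,68),(318,158.4)],.1306)[:,:2]; print("plate",p.round(4).tolist(),"midx",p[:2].mean(0),np.degrees(np.arctan2(p[1,1]-p[0,1],p[1,0]-p[0,0])))
```

```text
housing edge [[0.4639, -0.0865], [0.6492, -0.0842], [0.4623, -0.2432], [0.6573, -0.2407]] 0.18529339600820086 yaw 0.7094734399184364
plate [[0.5032, -0.1001], [0.6118, -0.0988], [0.5582, -0.1502]] midx [ 0.55752051 -0.09946899] 0.709674452748489
```

Call:
step_arm([
  [0, -0.03, -0.06, -0.7, 0],
  [0, 0, 0, -0.6, 0],
  [0, 0, 0, -0.12, 0],
  [0, 0, 0, -0.12, 0],
  [0, 0, 0, -0.08, 0],
  [0, 0, 0, 0, 0],
])

```text
time: 12.05
tool_pos: [0.559, -0.2028, 0.1326]
tool_rot: [3.141, 0.0, 1.583]
contact_force: [-0.5, 1.1, -4.0]
opening: 0.0154
```

Call:
step_arm([
  [0, 0, 0, -0.08, 0],
  [0, 0, 0, -0.08, 0],
  [0, 0, 0, -0.08, 0],
  [0, 0, 0, 0, 0],
])

```text
time: 12.45
tool_pos: [0.5585, -0.2027, 0.1259]
tool_rot: [-3.141, -0.0, 1.583]
contact_force: [0.5, 1.0, -3.3]
opening: 0.0157
```

The underside is now at about 78 mm, below the 82 mm tips, with no axial load, so the holes appear to have found the studs. Continuing down.

Call:
step_arm([
  [0, 0, 0, -0.12, 0],
  [0, 0, 0, -0.12, 0],
  [0, 0, 0, 0, 0],
])

```text
time: 12.75
tool_pos: [0.5585, -0.2027, 0.1196]
tool_rot: [-3.141, -0.0, 1.583]
contact_force: [-0.3, 1.3, -3.6]
opening: 0.0152
```

Call:
step_arm([
  [0, 0, 0, -0.12, 0],
  [0, 0, 0, -0.12, 0],
  [0, 0, 0, -0.12, 0],
  [0, 0, 0, 0, 0],
])

```text
time: 13.15
tool_pos: [0.5585, -0.2027, 0.1106]
tool_rot: [-3.141, -0.001, 1.583]
contact_force: [-0.2, 0.2, -4.0]
opening: 0.0157
```

Call:
step_arm([
  [0, 0, 0, -0.08, 0],
  [0, 0, 0, -0.06, 0],
  [0, 0, 0, 0, 0],
  [0, 0, 0, 0, 0],
])

```text
time: 13.55
tool_pos: [0.5588, -0.2029, 0.1078]
tool_rot: [3.141, 0.0, 1.583]
contact_force: [-0.8, 0.2, -2.4]
opening: 0.0152
```

Call:
step_arm([
  [0, 0, 0, -0.04, 0],
  [0, 0, 0, 0, 0],
  [0.5, 0, 0, 0, 0],
  [0.5, 0, 0, 0, 0],
  [0.5, 0, 0, 0, 0],
  [0.5, 0, 0, 0, 0],
])

```text
time: 14.15
tool_pos: [0.5588, -0.2029, 0.1067]
tool_rot: [3.141, 0.0, 1.583]
contact_force: [0.1, -0.9, 0.9]
opening: 0.0424
```

Call:
step_arm([
  [0.5, 0, 0, 0.5, 0],
  [0.5, 0, 0, 1, 0],
  [0.5, 0, 0, 1, 0],
  [0.5, 0, 0, 1, 0],
  [0.5, 0, 0, 0, 0],
])

```text
time: 14.65
tool_pos: [0.5606, -0.2037, 0.199]
tool_rot: [3.134, 0.004, 1.583]
contact_force: [-0.1, -0.3, -0.3]
opening: 0.0459
```

Run:
```python
from h import *
o=sensors.observe(); print(o["time"],o["tool_pos"],o["tool_rot"],o["contact_force"],o["torque"])
for n in ["wrist","side","scene"]:
    d=grab(n); pickle.dump(d,open(n+"5.pkl","wb")); cv2.imwrite(f"pics/{n}5.png",d["pixels"])
    C=cloud(d);hsv=cv2.cvtColor(d["pixels"],cv2.COLOR_BGR2HSV);S,V=hsv[...,1].astype(int),hsv[...,2].astype(int)
    m=(S<60)&(V>90)&(abs(C[...,0]-.558)<.06)&(abs(C[...,1]+.2)<.12)&(C[...,2]<.085)&(C[...,2]>.05)
    if n=="wrist": m[240:]=0
    p=C[m]; A=np.c_[p[:,:2]-[.558,-.2],np.ones(len(p))]; f=np.linalg.lstsq(A,p[:,2],rcond=None)[0]; print(n,len(p),"plane slope,z",f.round(4),"rms",np.std(p[:,2]-A@f).round(4))
c=pickle.load(open("side5.pkl","rb"))["pixels"][180:340,300:480]; cv2.imwrite("pics/side5c.png",cv2.resize(c,None,fx=3.7,fy=3.7,interpolation=cv2.INTER_CUBIC))
```

```text
14.65 [ 0.56059117 -0.20370372  0.19901246] [3.13423519 0.00381912 1.58258659] [-0.09827256 -0.33485601 -0.27055826] [-0.1216468  -0.00768693 -0.05610114]
wrist 17609 plane slope,z [-0.0008 -0.0013  0.0643] rms 0.0014
side 2032 plane slope,z [ 0.0077 -0.0089  0.0663] rms 0.0021
scene 1162 plane slope,z [ 0.0178 -0.001   0.0646] rms 0.0022
```

View pics/side5c.png

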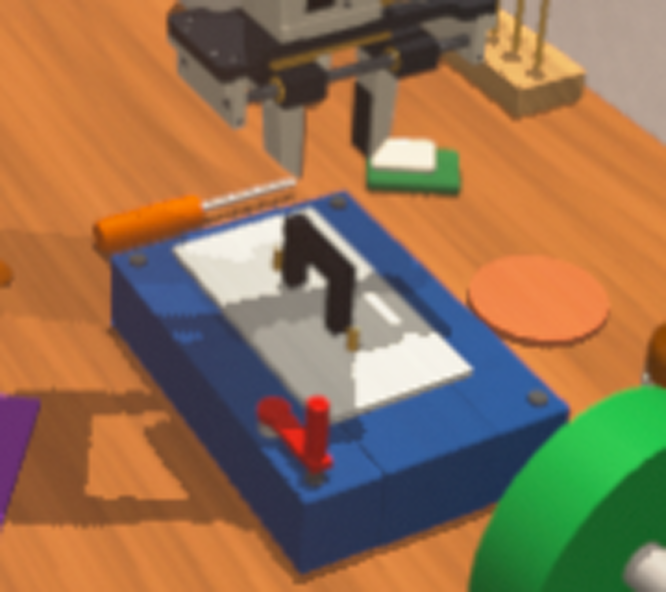

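View pics/wrist5.png

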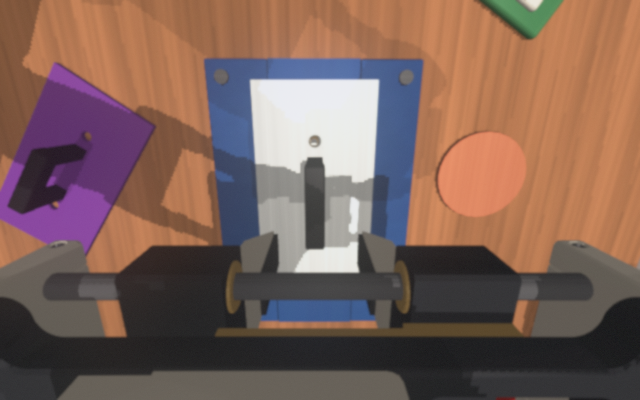

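The cover lies flat: the top plane is at 64–66 mm with slopes near 0, and both studs stand through the holes. The knob is at about (0.481,-0.3345). Next I move over it with the jaws along the tangent.

Call:
step_arm([
  [0.4, -0.52, -0.87, 0, 0],
  [0.4, -0.52, -0.87, 0, 0],
  [0.4, -0.52, -0.87, 0, 0],
  [0.4, -0.52, -0.87, 0, 0],
  [0.4, -0.52, -0.87, 0, 0],
  [0.4, -0.52, -0.87, 0, 0],
  [0.4, 0, 0, -1, 0],
  [0.4, 0, 0, -1, 0],
  [0.4, 0, 0, 0, 0],
  [0.4, 0, 0, 0, 0],
])

```text
time: 15.8
tool_pos: [0.4804, -0.333, 0.1436]
tool_rot: [-3.14, -0.002, 1.583]
contact_force: [-0.4, -0.0, 1.2]
opening: 0.0365
```

Run:
```python
from h import *
o=sensors.observe(); print(o["time"],o["tool_pos"],o["tool_rot"],o["contact_force"])
for n in ["side","scene"]:
    d=grab(n); pickle.dump(d,open(n+"6.pkl","wb"))
    a=(180,300) if n=="side" else (140,130)
    c=d["pixels"][a[0]:a[0]+140,a[1]:a[1]+160]; cv2.imwrite(f"pics/{n}6c.png",cv2.resize(c,None,fx=4,fy=4,interpolation=cv2.INTER_CUBIC))
```

```text
15.8 [ 0.4804402  -0.33297357  0.14356334] [-3.13994884e+00 -1.59826989e-03  1.58271321e+00] [-0.38875465 -0.04922982  1.22646077]
```

View pics/side6c.png

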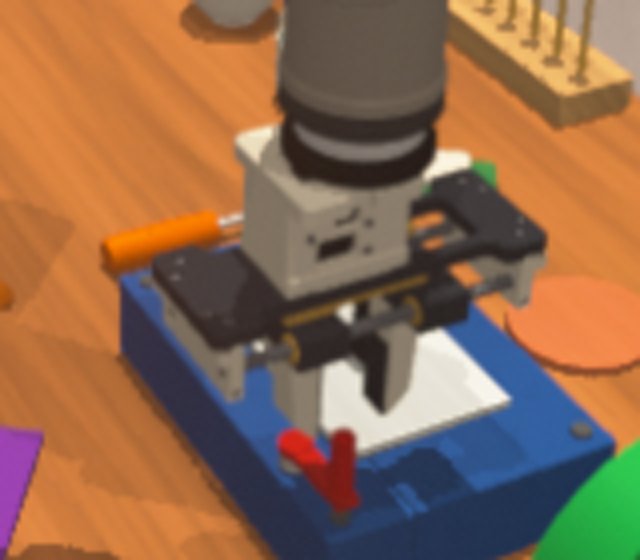

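View pics/scene6c.png

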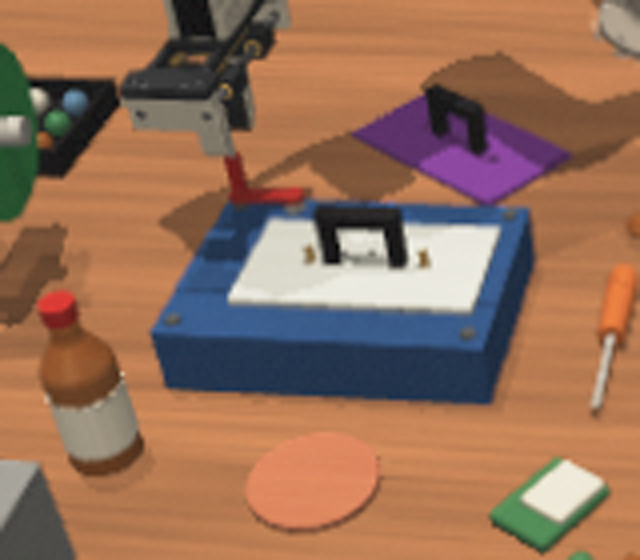

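Run:
```python
from h import *
d=pickle.load(open("side6.pkl","rb"))
t=world(d,[(374.2,288),(397,282.5)],.1266); print(t.round(4).tolist(),t.mean(0)); print("knob top",world(d,[(385.7,289.5)],.115))
C=cloud(d);hsv=cv2.cvtColor(d["pixels"],cv2.COLOR_BGR2HSV);H,S,V=[hsv[...,i].astype(int) for i in range(3)]
for lo,hi in[(.088,.1),(.1,.11),(.108,.118)]:
    m=((H<6)|(H>174))&(S>150)&(C[...,2]>lo)&(C[...,2]<hi)&(abs(C[...,0]-.48)<.05)&(abs(C[...,1]+.335)<.05); print(m.sum(),C[m].mean(0).round(4),np.ptp(C[m],0).round(4))
m=(C[...,2]>.125)&(C[...,2]<.14)&(abs(C[...,0]-.48)<.06)&(abs(C[...,1]+.335)<.05); p=C[m]
for s in (p[:,0]<.48,p[:,0]>.48): print("finger",p[s].mean(0).round(4),p[s].min(0).round(4),p[s].max(0).round(4),s.sum())
```

```text
[[0.4547, -0.3372, 0.1266], [0.5067, -0.3423, 0.1266]] [ 0.48069347 -0.33972114  0.1266    ]
knob top [[ 0.48121503 -0.34008179  0.115     ]]
25 [ 0.4783 -0.3417  0.0939] [0.0123 0.0121 0.0115]
17 [ 0.4797 -0.3422  0.1041] [0.0111 0.0082 0.0093]
26 [ 0.4792 -0.3412  0.1144] [0.0105 0.0098 0.0083]
finger [ 0.4584 -0.3445  0.1354] [ 0.4485 -0.3475  0.1264] [ 0.4652 -0.3338  0.1397] 18
finger [ 0.5021 -0.3381  0.1349] [ 0.4963 -0.3474  0.1275] [ 0.5148 -0.3245  0.1398] 43
```

In the side view the finger midpoint (0.481,-0.340) matches the knob top (0.481,-0.340). I'll descend and take a light grip.

Call:
step_arm([
  [0.4, 0, 0, -0.7, 0],
  [0.4, 0, 0, -0.7, 0],
  [0.4, 0, 0, 0, 0],
  [0, 0, 0, 0, 0],
  [0, 0, 0, 0, 0],
  [0, 0, 0, 0, 0],
  [0, 0, 0, 0, 0],
], squeeze=5)

```text
time: 16.6
tool_pos: [0.4811, -0.3337, 0.1102]
tool_rot: [3.14, 0.001, 1.583]
contact_force: [-0.2, 0.5, 3.0]
opening: 0.0136
```

Call:
step_arm([
  [0, 0.144, 0.007, 0, 0.98],
  [0, 0.143, 0.019, 0, 0.98],
  [0, 0.141, 0.03, 0, 0.98],
  [0, 0.139, 0.041, 0, 0.98],
  [0, 0.135, 0.052, 0, 0.98],
  [0, 0.13, 0.062, 0, 0.98],
])

```text
time: 17.2
tool_pos: [0.5012, -0.3277, 0.1101]
tool_rot: [-3.141, -0.001, 2.056]
contact_force: [-3.6, 2.4, 5.1]
opening: 0.0136
```

Call:
step_arm([
  [0, 0.125, 0.072, 0, 0.98],
  [0, 0.119, 0.082, 0, 0.98],
  [0, 0.112, 0.091, 0, 0.98],
  [0, 0.105, 0.099, 0, 0.98],
  [0, 0.097, 0.107, 0, 0.98],
  [0, 0.088, 0.115, 0, 0.98],
  [0, 0.079, 0.121, 0, 0.98],
])

```text
time: 17.9
tool_pos: [0.5184, -0.3103, 0.1096]
tool_rot: [-3.141, -0.003, 2.605]
contact_force: [-6.2, 2.1, 4.4]
opening: 0.0141
```

Call:
step_arm([
  [0, 0.069, 0.127, 0, 0.98],
  [0, 0.059, 0.132, 0, 0.98],
  [0, 0.048, 0.136, 0, 0.98],
  [0, 0.038, 0.14, 0, 0.98],
  [0, 0.026, 0.142, 0, 0.98],
])

```text
time: 18.4
tool_pos: [0.524, -0.2938, 0.1093]
tool_rot: [3.141, -0.004, 2.997]
contact_force: [-7.2, -0.3, 2.3]
opening: 0.014
```

Call:
step_arm([
  [0, -0.02, 0.14, 0, 0.98],
  [0, -0.04, 0.14, 0, 0.9],
  [0, 0, 0.06, 0, 0],
  [0, 0, 0, 0, 0],
])

```text
time: 18.8
tool_pos: [0.5236, -0.2878, 0.1094]
tool_rot: [-3.138, -0.0, -3.139]
contact_force: [-3.0, -10.4, -3.0]
opening: 0.0177
```

Call:
step_arm([
  [0, 0, 0.06, 0, 0],
  [0, 0, 0, 0, 0],
])

```text
time: 19.0
tool_pos: [0.5236, -0.2865, 0.1094]
tool_rot: [-3.138, -0.0, -3.139]
contact_force: [-3.5, -9.7, -3.5]
opening: 0.0208
```

Pressing harder only spreads the jaws, with the force steady at about 10 N, so the catch is at its stop. I'll release and retreat upward.

Call:
step_arm([
  [0.35, 0, -0.06, 0, 0],
  [0.35, 0, 0, 0, 0],
  [0.35, 0, 0, 0, 0],
  [0.35, 0, 0, 0.4, 0],
  [0.35, 0, 0, 1, 0],
  [0.35, 0, 0, 1, 0],
  [0.35, 0, 0, 1, 0],
  [0.35, 0, 0, 1, 0],
])

```text
time: 19.8
tool_pos: [0.5243, -0.2851, 0.2212]
tool_rot: [-3.141, 0.001, -3.139]
contact_force: [0.2, -0.3, -0.4]
opening: 0.0324
```

Call:
step_arm([
  [0.35, 0, 1, 0, 0],
  [0.35, 0, 1, 0, 0],
  [0.35, 0, 1, 0, 0],
  [0.35, 0, 1, 0, 0],
  [0.35, 0, 1, 0, 0],
  [0.35, 0, 1, 0, 0],
  [0.35, 0, 1, 0, 0],
  [0.35, 0, 1, 0, 0],
  [0.35, 0, 1, 0, 0],
  [0.35, 0, 1, 0, 0],
  [0.35, 0, 0, 0, 0],
])

```text
time: 20.9
tool_pos: [0.524, -0.0327, 0.2202]
tool_rot: [3.141, 0.001, -3.136]
contact_force: [0.4, 0.1, 1.0]
opening: 0.032
```

Run:
```python
from h import *
o=sensors.observe(); print(o["time"],o["tool_pos"],o["contact_force"])
for n in ["side","scene","wrist"]:
    d=grab(n); pickle.dump(d,open(n+"7.pkl","wb")); cv2.imwrite(f"pics/{n}7.png",d["pixels"])
    C=cloud(d);hsv=cv2.cvtColor(d["pixels"],cv2.COLOR_BGR2HSV);H,S,V=[hsv[...,i].astype(int) for i in range(3)]
    m=(S<60)&(V>90)&(abs(C[...,0]-.558)<.055)&(abs(C[...,1]+.2)<.1)&(C[...,2]<.085)&(C[...,2]>.05)
    p=C[m]
    if len(p)>50:
        A=np.c_[p[:,:2]-[.558,-.2],np.ones(len(p))]; f=np.linalg.lstsq(A,p[:,2],rcond=None)[0]; print(n,len(p),"plane",f.round(4))
    m=((H<6)|(H>174))&(S>150)&(C[...,2]>.07)&(C[...,2]<.125)&(abs(C[...,0]-.5)<.06)&(abs(C[...,1]+.3)<.06); k=C[m&(C[...,2]>.09)]; a=C[m&(C[...,2]<.088)]
    if len(a)>5 and len(k)>5: print(n,"knob",k.mean(0).round(4),"arm",a.min(0).round(4),a.max(0).round(4), "ang of arm",np.degrees(np.arctan2(*(cv2.fitLine(a[:,:2].astype(np.float32),cv2.DIST_L2,0,.01,.01)[[1,0],0]))).round(1))
c=pickle.load(open("side7.pkl","rb"))["pixels"][180:340,300:480]; cv2.imwrite("pics/side7c.png",cv2.resize(c,None,fx=3.7,fy=3.7,interpolation=cv2.INTER_CUBIC))
```

```text
20.9 [ 0.52404077 -0.03266762  0.22020151] [0.44008372 0.06927369 0.97909983]
side 1696 plane [ 0.0108 -0.0093  0.0666]
side knob [ 0.524  -0.2946  0.1078] arm [ 0.4713 -0.3024  0.0706] [ 0.5558 -0.2481  0.0871] ang of arm 2.1
scene 1078 plane [ 0.0136 -0.0041  0.0648]
scene knob [ 0.5293 -0.2849  0.1047] arm [ 0.4682 -0.2946  0.0708] [ 0.534  -0.2778  0.0879] ang of arm 3.7
wrist 13598 plane [ 0.0014 -0.0003  0.0644]
wrist knob [ 0.5233 -0.2882  0.1135] arm [ 0.4688 -0.2986  0.0717] [ 0.5301 -0.2783  0.0765] ang of arm 1.1
```

View pics/side7c.png

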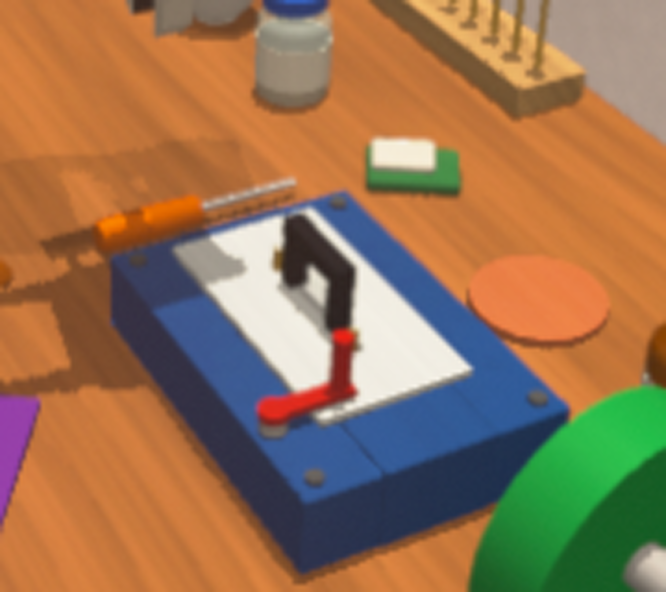

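View pics/scene7.png

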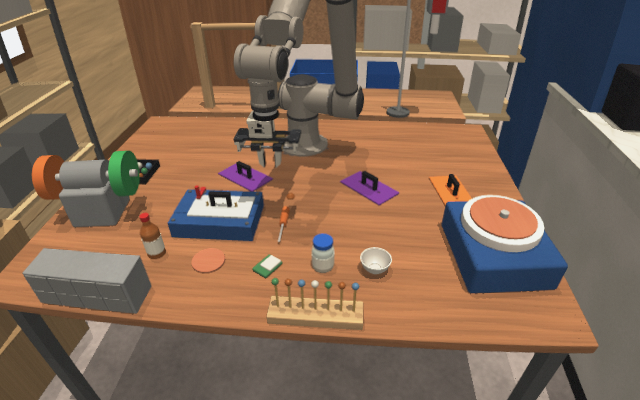

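The catch arm lies over the cover's edge, pointing to the housing's +x (knob at side crop (343,340)). The cover is flat, the bystanders are where they were, and the arm is clear. Handing in.

```bash
python3 -c "
from cell import hand_in; print(hand_in())"
```

```text
the job is handed in; nothing more can be done
None
```

The aluminium cover is seated on the blue housing over both studs, and the red catch is closed over its edge. I handed the job in at about 21 s of the 58 s allowed.

- **Cover:** the fit was found on the first descent, with no sideways search needed. The last check put its top about 65 mm above the bench and close to level, against 66 mm expected. Both studs show through the holes.
- **Catch:** I swung it round with a light 5 N grip until it stopped. Pushing further only spread the fingers, at about 10 N. From above, the arm lies within about 1° of the housing's +x direction, over the cover's edge.
- **Clearance:** the gripper was open and well clear at hand-in. The other things on the bench look unmoved in the pictures; I did not measure them again.
- **Disagreements:** the scene and side cameras differed by up to 13 mm in y around the housing. I relied on the wrist camera, which fell between them, and the fit confirmed it. The final catch angles also differed, at 1–4° between views.

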